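Close up the battery row

TASK

Tidy the three loose battery trays for closing time: nudge each one straight back, without lifting or tipping it, until it stands square and flush against the low grey back rail, in the order they are in. Then slide the rail's steel end stop along until the three trays stand side by side with no gaps between them, the fixed end wall and the stop, still flush to the rail. Leave the other things on the shelf where they are.

Things in the scene. Friction and masses are not known exactly. Their poses are not given: they have to be found in the camera images.
- rail: low grey steel rail fixed to the shelf, 12 mm thick, 30 high, from y = -171 to +255 mm. Origin: shelf level, on its front face; +x points away from the robot through the rail, y along it. A fixed end wall 30 mm high juts 62 mm towards the robot; its inner face is at y = -165 mm. No floor: trays slide on the tiles. Finished row: tray centres at x = -30, y = -135, -75, -15 mm
- stop (a joint): travel (m) of the steel end stop, which slides along the rail from its +y end towards the end wall (to -y). At value q its plate's inner face is at y = 205 mm - q in the rail frame; limit 200 mm; 190 mm when the row is closed up. Starts between 0 and 35 mm; needs 1.5 N plus the friction of the trays it pushes; stays where it is left
- stop_plate (a point): centre of the outer (+y) face of the stop's plate, the face to push: 22 mm up, 31 mm in front of the rail. The plate is 8 mm thick along y, reaches from 4 to 58 mm in front of the rail and 2 to 42 mm above the shelf. Outside it a saddle, top 38 mm up, covers the rail for 44 mm, from 6 mm in front of the rail's face to 18 mm behind
- tray_a_center (a point): centre (26 mm above the shelf) of the one nearest the fixed end wall (-y) of three alike loose battery trays: grey plastic base 60 x 60 mm, 18 high, holding four upright orange-cased C cells (26 mm across, standing 2.7 mm inside the base's faces); 52 mm high overall, about 0.22 kg. x and y along its sides, z up; starts within 0.3 rad of the rail's heading
- tray_b_center (a point): centre (26 mm above the shelf) of the middle one of three alike loose battery trays: grey plastic base 60 x 60 mm, 18 high, holding four upright orange-cased C cells (26 mm across, standing 2.7 mm inside the base's faces); 52 mm high overall, about 0.22 kg. x and y along its sides, z up; starts within 0.3 rad of the rail's heading
- tray_c_center (a point): centre (26 mm above the shelf) of the one nearest the sliding stop (+y) of three alike loose battery trays: grey plastic base 60 x 60 mm, 18 high, holding four upright orange-cased C cells (26 mm across, standing 2.7 mm inside the base's faces); 52 mm high overall, about 0.22 kg. x and y along its sides, z up; starts within 0.3 rad of the rail's heading
- canister_center (a point): centre of the screw-top aluminium canister, 77 mm across, 100 mm high, standing to the robot's right; leave alone
- padlock_center (a point): centre of the brass padlock lying on its face, body 36 x 30 x 16 mm with a steel shackle; leave alone
- nightlight_center (a point): centre of the white ceramic night-light, 60 mm across, 66 mm high, standing to the robot's left; leave alone
- thermometer_center (a point): centre of the blue plastic thermometer, 34 x 130 x 12 mm, lying flat behind the rail; leave alone

How it is judged:
By the outcome, as a careful person would: the job done as asked, in the order asked, and still so for the second after the job is handed in, with the robot touching nothing.
It also fails if it takes over 64 s, if anything falls off the work surface, if the arm or the gripper's body presses on something with over 40 N, if the wrist force passes 120 N, or if a joint passes its speed limit or range.

ROBOT

A 6-joint arm with a two-finger parallel gripper is mounted at the origin on the work surface. World frame = base frame: x ahead of the robot, y to its left, z up, the work surface at z = 0. Lengths are in mm, angles in degrees, forces in N, time in s.
With the tool pointing down it reaches from about 300 to 850 mm from the base axis. Payload 4.2 kg.
Tool frame: the origin (TCP) lies at the very end of the fingers, on their centre line; the grasp point (between the pads) lies 19 mm behind it; z points along the fingers, y is the line along which they close (so a half turn about z gives the same grasp; the last joint's range is limited). The gripper opens to 91 mm and grips with 3 to 60 N. Pads are 32 mm wide; open, the fingers measure 118 mm over their backs; the gripper's body (76 mm by 178 mm) begins 60 mm behind the grasp point.
Start: joints at [-78.094, 18.312, 89.639, -0, 72.044, -1.146], TCP at [129.857, -560.163, 193.576] pointing down, gripper open.
Joint ranges: [-177.97, 177.97], [-48.28, 115.42], [12.27, 149.76], [-77.06, 257.06], [2.81, 150.46], [-146.56, 146.56]. Speed limits (degrees/s): [147.25, 147.25, 180, 180, 180, 180].

INTERFACE

Orientations are given as [roll, pitch, yaw] about the fixed x, y, z axes, in that order (R = Rz(yaw) Ry(pitch) Rx(roll)).
In Python, from workcell import env gives the robot as it stands.
- The arm moves only by the shell command python3 -m pendant 'ROWS' [FORCE]. ROWS is a JSON object of lists of equal length, an entry for each row: "translation": the shift along the tool's x, y, z in mm, a list of three; "roll": the turn about the tool's z in rad; "hand": the closure in counts, from 0 (fully open) to 255 (shut). In form: {"translation": [[dx, dy, dz], ...], "roll": [roll, ...], "hand": [hand, ...]}. A call has exactly 8 rows; each row shifts and turns the commanded pose from where the row before left it, along the tool's axes as they then stand; what a row does not reach is not made up. A row lasts 1/12 s, in which the tool goes at most 41.7 mm and 7.16 degrees, less where a joint would pass 70% of its speed; a pose out of reach is approached as far as the arm can. A call with a gripper value outside its range is refused whole. The fingers move at their own pace and stop on an object; FORCE is the grip in N (left out, the last holds). Time passes only in rows, so rows that do not move let the fingers close, or fill a call up. It gives the time, the measured TCP pose, the force, the opening and the grip force at its end, in the units of the state.
- env.state(): the state, without advancing time (a new reading comes with each control period).
- env.grab_frame(name): name is "side" or "top"; returns a dict with "frame" (420x560x3 uint8, red, green, blue), "z_map" (420x560 float32, mm along the optical axis (not along the pixel's ray), 0 where there is no reading), "fx", "fy", "cx", "cy" (pixels), "dist" ([k1, k2, p1, p2, k3] as OpenCV has them; the pictures are not rectified), "pose" (4x4, takes a point from camera to world coordinates). Camera axes: x right, y down, z forward; pixel columns grow to the right and rows downward; lengths in mm; the calibration is good to about 2 mm. A picture is of the moment at which its call begins.
- env.job_done(): hands the job in; it is judged then, once.
Trained networks look in a picture, given as the dict that the camera call returned (one of the last four; its "shot" number tells which), for a name from the list of things; names that differ only in an ending like _2 or _b are one class to them, and where a whole thing is asked for, a point or a joint stands for the part that bears it (a point fixed in the world has none). Each returns a list of dicts, best first, with "score" (0 to 1); they miss things now and then, are a little off and sometimes report something else, mostly with a low value. They report only what shows in the picture. A call takes as long as a camera call.
- env.recognise(picture, label): "rect" ([centre column, centre row, width, height] in pixels, round what is visible of it).
- env.regions_of(picture, label): "pixels" (420x560 bool, what is visible of it) and "rect" ([centre column, centre row, width, height] in pixels, round what is visible of it).
The state is a dict: "time_s": time; "qpos": joint angles; "qvel": joint speeds; "effort": joint torques, N m; "ee_pos": TCP position; "ee_rot": TCP orientation; "force": force on the tool from outside, world axes, zero at the start; "torque": the same for the moment, N m; "gripper_width": finger opening in mm; "gripper_force": force on a finger pad.
Only numpy, scipy, OpenCV 4.12 (cv2) and the standard library are available. Lean on these libraries where they do the work, as an engineer would, in place of code of your own. Each camera call takes 0.05 s, during which the arm holds its last target. There are 200 camera calls.

## Working session

There is one attempt and no reset: what is moved stays moved. The work goes in short steps, Python scripts to look and compute and a shell command to move; the robot and the scene stay as the last step left them, time stands still between calls to the robot, and variables do not carry over. Pictures are saved under pics/ and viewed, at most 10 in all, crops included, and the job is handed in when it is done.

```bash
mkdir -p pics; ls
cat > h.py <<'E'
import numpy as np,cv2
from workcell import env
def K(p): return np.array([[p["fx"],0,p["cx"]],[0,p["fy"],p["cy"]],[0,0,1]])
def cloud(p,mask=None):
    z=p["z_map"]; m=(z>0) if mask is None else (mask&(z>0))
    v,u=np.nonzero(m)
    n=cv2.undistortPoints(np.stack([u,v],1).astype(float)[:,None],K(p),np.array(p["dist"]))[:,0]
    d=z[m]; c=np.c_[n*d[:,None],d]
    T=np.array(p["pose"]); return c@T[:3,:3].T+T[:3,3],u,v
def save(p,n): cv2.imwrite("pics/"+n,p["frame"][:,:,::-1])
E
python3 - <<'E'
from h import *
s=env.state();print(s)
for n in("top","side"):
    p=env.grab_frame(n);save(p,n+"0.png");print(np.round(p["pose"],3).tolist(),p["fx"])
    for l in("tray_a_center","stop","rail","canister_center","nightlight_center","padlock_center"):
        for r in env.regions_of(p,l):
            c,u,v=cloud(p,r["pixels"])
            if len(c): print(n,l,round(r["score"],2),np.round(r["rect"]),np.round(np.median(c,0)),np.round(c.min(0)),np.round(c.max(0)))
E
```

```text
pics
{'time_s': 0.0, 'qpos': array([-7.80935493e+01,  1.83496610e+01,  8.97072956e+01,  8.98561182e-04,
        7.20437414e+01, -1.14664528e+00]), 'qvel': array([-0.18582278,  0.04745115, -0.05697311,  0.10376346, -0.02090674,
       -0.04790942]), 'effort': array([-1.68441002e-03, -4.12461627e+01, -2.31976658e+01,  7.25866947e-02,
        4.55584796e-02, -1.29714181e-04]), 'ee_pos': array([ 129.75094624, -559.60305852,  192.73414007]), 'ee_rot': array([-1.79899339e+02, -2.86924065e-03,  1.30528157e+01]), 'force': array([0.18594579, 1.05551077, 0.10556504]), 'torque': array([ 0.03985784, -0.0184994 ,  0.04039848]), 'gripper_force': 0.0, 'gripper_width': 91.04874777417673}
[[0.026, -0.982, 0.186, 260.503], [-1.0, -0.028, -0.01, 14.808], [0.015, -0.185, -0.983, 1660.833], [0.0, 0.0, 0.0, 1.0]] 543.8982262442048
top tray_a_center 0.97 [342. 230.  19.  23.] [ 546. -171.   43.] [ 520. -206.   -8.] [ 584. -144.   60.]
top stop 0.46 [232. 217.  17.  24.] [596. 159.  38.] [542. 144.  -1.] [615. 195.  50.]
top rail 0.81 [291. 214. 142.  33.] [617.   9.  28.] [ 542. -232.   -9.] [647. 208.  50
[... 748 characters left out ...]
e rail 0.69 [295. 264.  33.  35.] [ 546. -193.   34.] [ 523. -207.   -1.] [601. -98.  54.]
side rail 0.56 [293. 233.  87.  94.] [619. -54.  22.] [ 543. -228.   -2.] [669. 240.  44.]
side canister_center 0.66 [365. 325.  43.  67.] [ 572. -435.   88.] [ 545. -456.   -3.] [ 689. -317.  102.]
side canister_center 0.57 [294. 231.  92. 101.] [619. -55.  23.] [ 543. -228.   -2.] [665. 269.  44.]
side nightlight_center 0.55 [206. 166.  13.  22.] [469. 384.  37.] [445. 371.   5.] [496. 415.  67.]
side padlock_center 0.93 [238. 332.  26.  22.] [ 368. -306.   14.] [ 349. -321.   -1.] [ 402. -268.   18.]
side padlock_center 0.71 [361. 226.  34.  28.] [794. -85.  12.] [ 778. -141.   -0.] [820.  -8.  16.]
```

Run:
```python
import cv2
for n,(a,b,c,d) in(("top0",(180,310,200,400)),("side0",(150,340,200,400))):
    i=cv2.imread(f"pics/{n}.png")[a:b,c:d];cv2.imwrite(f"pics/{n}c.png",cv2.resize(i,None,fx=3 if n=="side0" else 4,fy=3 if n=="side0" else 4,interpolation=2)[:600])
```

```text
(no output)
```

View pics/top0c.png

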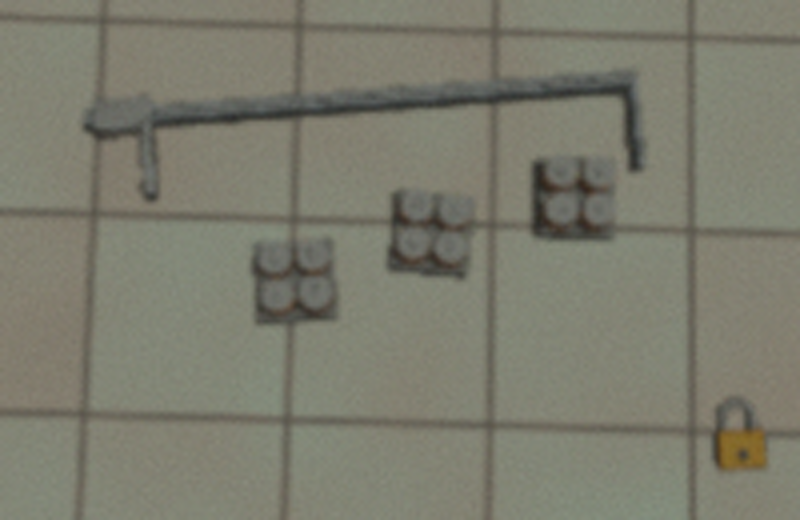

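View pics/side0c.png

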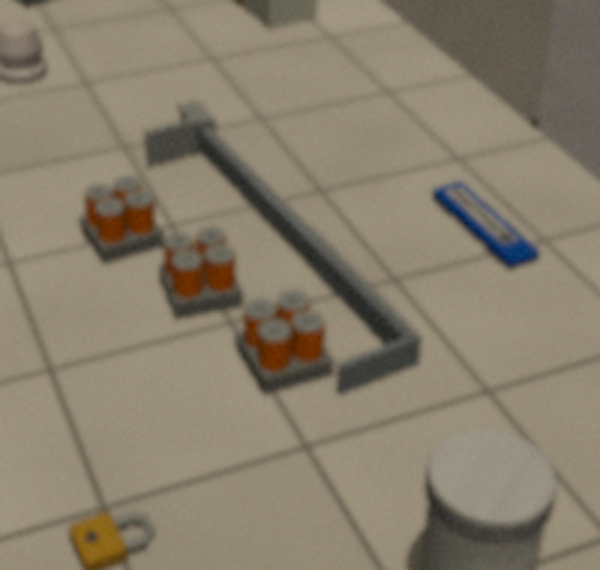

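The top view shows the rail from crop pixel (100,115) to (635,80) with the stop at the left. The trays are at (293,282), (430,235) and (573,197). The side view shows the same order, all upright. Next I'll fit the rail line and tray poses.

```bash
cat > meas.py <<'E'
from h import *
def run(avg=4,verbose=True):
    out={}
    for n in("top","side"):
        P=[env.grab_frame(n) for _ in range(avg)]
        p=dict(P[0]); z=np.stack([q["z_map"] for q in P]).astype(float); z[z==0]=np.nan
        p["z_map"]=np.nan_to_num(np.nanmedian(z,0)); p["frame"]=np.mean([q["frame"] for q in P],0).astype(np.uint8)
        c,u,v=cloud(p); col=p["frame"][v,u].astype(int)
        out[n]=(p,c,u,v,col)
    return out
E
python3 - <<'E'
from meas import *
o=run()
for n,(p,c,u,v,col) in o.items():
    # floor check
    m=(abs(c[:,0]-480)<100)&(abs(c[:,1])<250); print(n,"floor",np.median(c[m&(c[:,2]<12),2]))
    # rail top
    m=(c[:,2]>22)&(c[:,2]<36)&(c[:,0]>585)&(c[:,0]<680)&(c[:,1]>-215)&(c[:,1]<125)
    q=c[m]
    l=cv2.fitLine(q[:,:2].astype(np.float32),cv2.DIST_HUBER,0,.01,.01).ravel();
    print(n,"rail",len(q),l,"x at y=-200,100:",[l[2]+(y-l[3])*l[0]/l[1] for y in(-200,100)],"z",np.median(q[:,2]),"ang",np.degrees(np.arctan2(-l[0],l[1])))
    # wall/stop
    m=(c[:,2]>15)&(c[:,2]<36)&(c[:,0]>540)&(c[:,0]<600)&(c[:,1]<-205)&(c[:,1]>-250);print("wall",m.sum(),np.median(c[m],0),c[m].min(0),c[m].max(0))
    m=(c[:,2]>20)&(c[:,2]<50)&(c[:,0]>530)&(c[:,0]<590)&(c[:,1]>125)&(c[:,1]<200);print("plate",m.sum(),np.median(c[m],0),c[m].min(0),c[m].max(0))
    for k,(x,y) in dict(a=(552,-172),b=(518,-60),c=(480,44)).items():
        m=(np.hypot(c[:,0]-x,c[:,1]-y)<50)&(c[:,2]>42)&(c[:,2]<62)
        r=cv2.minAreaRect(c[m][:,:2].astype(np.float32)); 
        m2=(np.hypot(c[:,0]-x,c[:,1]-y)<55)&(c[:,2]>10)
        r2=cv2.minAreaRect(c[m2][:,:2].astype(np.float32))
        print(n,k,m.sum(),"z",np.median(c[m,2]),"mean",c[m].mean(0)[:2],r,r2)
E
```

```text
top floor -0.23690724955554288
top rail 474 [ 1.0362036e-01 -9.9461693e-01  6.2455365e+02 -4.4948109e+01] x at y=-200,100: [np.float32(640.70715), np.float32(609.45276)] z 29.799422517602125 ang -174.0523
wall 23 [ 585.72380728 -223.59445423   28.55020048] [ 575.78112221 -227.78216087   16.00255991] [ 598.83572852 -220.07777805   34.9449462 ]
plate 52 [563.91111311 149.81131626  40.81327497] [541.22784252 143.92936674  24.35675465] [589.29158344 191.05829964  46.02398112]
top a 231 z 49.27185685854488 mean [ 550.63545938 -175.57654576] ((551.4786376953125, -174.90594482421875), (54.66188049316406, 51.23139572143555), 0.7320362329483032) ((551.3101196289062, -175.50128173828125), (61.01123809814453, 58.61284637451172), 0.3432953357696533)
top b 240 z 49.21129901129052 mean [520.37621679 -65.96430832] ((520.4126586914062, -65.78221130371094), (52.063392639160156, 53.38056564331055), 85.34593200683594) ((520.6434326171875, -66.66488647460938), (60.03057098388672, 60.69697570800781), 85.21037292480469)
top c 235 z 49.59103725919658 mean [480.62051498  36.5938671 ] ((480.95855712890625, 3
[... 756 characters left out ...]
125), (53.27010726928711, 55.237674713134766), 0.6381803750991821) ((553.2429809570312, -174.8524169921875), (60.36917495727539, 60.317142486572266), 89.6998291015625)
side b 275 z 49.75746052966076 mean [521.45742489 -68.54087072] ((522.6629638671875, -65.08968353271484), (54.47929763793945, 53.310184478759766), 83.78742218017578) ((522.2694702148438, -64.5755615234375), (61.44267272949219, 59.35288619995117), 85.50758361816406)
side c 236 z 49.92996143762133 mean [481.803193    34.07791208] ((482.5783996582031, 37.661128997802734), (53.687347412109375, 54.59130096435547), 5.188081741333008) ((482.3695068359375, 38.027748107910156), (59.33296203613281, 60.72273635864258), 6.182624816894531)
```

Rail frame: yaw 5.9°, origin near world (619.6, -51.7). In the rail frame the trays are at a (-80,-116), b (-99,-4) and c (-128,103), with q≈3 mm. These agree with the sizes given, so I'll start moving.

```bash
cat > st.py <<'E'
from h import *
s=env.state();e=s["ee_pos"];t=np.radians(5.9);ex=np.array([np.cos(t),np.sin(t)]);ey=np.array([-ex[1],ex[0]]);O=np.array([619.6,-51.7])
d=e[:2]-O;f=s["force"]
print("rail x %.1f y %.1f z %.1f yaw %.2f w %.1f t %.2f F(rail) %.1f %.1f %.1f"%(d@ex,d@ey,e[2],s["ee_rot"][2],s["gripper_width"],s["time_s"],f[:2]@ex,f[:2]@ey,f[2]))
E
python3 -m pendant '{"translation":[[0,0,0],[28,-24,0],[28,-24,0],[28,-24,0],[28,-24,0],[28,-24,0],[28,-24,0],[28,-24,0]],"roll":[0.125,0,0,0,0,0,0,0],"hand":[170,170,170,170,170,170,170,170]}' 20
python3 st.py
python3 -m pendant '{"translation":[[24.6,-21.4,0],[24.6,-21.4,0],[24.6,-21.4,0],[24.6,-21.4,0],[24.6,-21.4,0],[24.6,-21.4,0],[24.6,-21.4,0],[24.6,-21.4,0]],"roll":[0,0,0,0,0,0,0,0],"hand":[170,170,170,170,170,170,170,170]}'
python3 st.py
```

```text
time_s: 1.77
ee_pos: [308.5, -371.5, 193.8]
ee_rot: [180.0, -0.0, 5.9]
force: [0.2, -1.2, -0.3]
gripper_width: 40.6
gripper_force: 0.0
rail x -342.3 y -286.2 z 193.8 yaw 5.87 w 40.6 t 1.77 F(rail) 0.1 -1.2 -0.3
time_s: 2.43
ee_pos: [486.7, -181.0, 193.7]
ee_rot: [180.0, -0.0, 5.9]
force: [-0.0, 0.1, 0.6]
gripper_width: 30.5
gripper_force: 0.0
rail x -145.4 y -115.0 z 193.7 yaw 5.90 w 30.5 t 2.43 F(rail) -0.0 0.1 0.6
```

```bash
python3 -m pendant '{"translation":[[0,0,32],[0,0,32],[0,0,32],[0,0,32],[0,0,28],[0,0,18],[0,0,10],[0,0,3]],"roll":[0,0,0,0,0,0,0,0],"hand":[170,170,170,170,170,170,170,170]}' >/dev/null
python3 st.py
python3 -m pendant '{"translation":[[3,0,0],[5,0,0],[5,0,0],[5,0,0],[5,0,0],[5,0,0],[5,0,0],[5,0,0]],"roll":[0,0,0,0,0,0,0,0],"hand":[170,170,170,170,170,170,170,170]}' >/dev/null
python3 st.py
python3 - <<'E'
from h import *
p=env.grab_frame("side");i=p["frame"][180:330,210:360,::-1];cv2.imwrite("pics/s1.png",cv2.resize(i,None,fx=4,fy=4,interpolation=2))
E
```

```text
rail x -147.4 y -115.8 z 5.0 yaw 5.89 w 30.6 t 3.10 F(rail) -0.4 -0.1 0.4
rail x -108.4 y -116.2 z 6.6 yaw 5.90 w 30.6 t 3.77 F(rail) -1.4 0.7 1.8
```

View pics/s1.png

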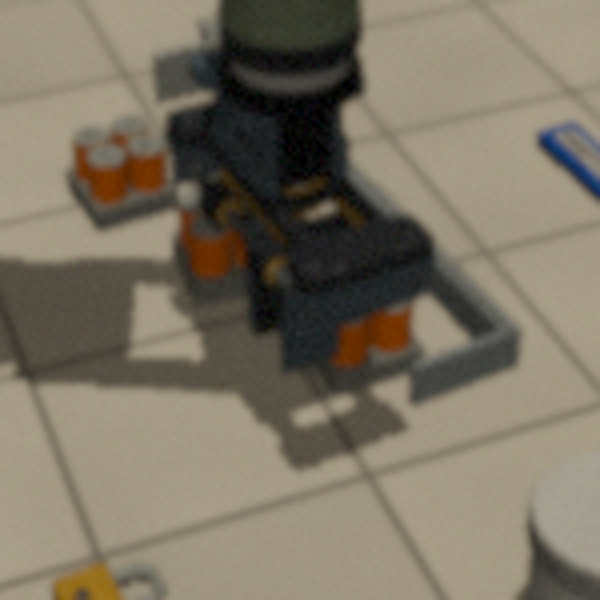

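The fingers are behind tray a at crop (330,350), pushing with a low force. I'll continue to the rail.

```bash
python3 -m pendant '{"translation":[[4,0,0],[4,0,0],[4,0,0],[4,0,0],[4,0,0],[4,0,0],[3,0,0],[1,0,0]],"roll":[0,0,0,0,0,0,0,0],"hand":[170,170,170,170,170,170,170,170]}' >/dev/null
python3 st.py
python3 -m pendant '{"translation":[[1,0,0],[0.5,0,0],[0.5,0,0],[0.5,0,0],[0.5,0,0],[0,0,0],[0,0,0],[0,0,0]],"roll":[0,0,0,0,0,0,0,0],"hand":[170,170,170,170,170,170,170,170]}' >/dev/null
python3 st.py
```

```text
rail x -79.8 y -116.4 z 6.5 yaw 5.90 w 30.0 t 4.48 F(rail) -2.3 -0.6 0.0
rail x -77.5 y -116.3 z 6.6 yaw 5.89 w 30.2 t 5.15 F(rail) -1.0 0.0 -0.8
```

```bash
python3 -m pendant '{"translation":[[0.5,0,0],[0.5,0,0],[0.5,0,0],[0.5,0,0],[0,0,0],[0,0,0],[0,0,0],[0,0,0]],"roll":[0,0,0,0,0,0,0,0],"hand":[170,170,170,170,170,170,170,170]}' >/dev/null
python3 st.py
python3 -m pendant '{"translation":[[0.5,0,0],[0.5,0,0],[0.5,0,0],[0.5,0,0],[0,0,0],[0,0,0],[0,0,0],[0,0,0]],"roll":[0,0,0,0,0,0,0,0],"hand":[170,170,170,170,170,170,170,170]}' >/dev/null
python3 st.py
```

```text
rail x -75.5 y -116.4 z 6.6 yaw 5.89 w 30.4 t 5.82 F(rail) 0.3 0.7 -0.2
rail x -73.5 y -116.3 z 6.6 yaw 5.89 w 30.6 t 6.48 F(rail) -1.4 -0.7 0.1
```

```bash
python3 -m pendant '{"translation":[[0.5,0,0],[0.5,0,0],[0.5,0,0],[0.5,0,0],[0,0,0],[0,0,0],[0,0,0],[0,0,0]],"roll":[0,0,0,0,0,0,0,0],"hand":[170,170,170,170,170,170,170,170]}' >/dev/null
python3 st.py
python3 - <<'E'
from h import *
p=env.grab_frame("side");save(p,"s2full.png");i=p["frame"][190:320,230:360,::-1];cv2.imwrite("pics/s2.png",cv2.resize(i,None,fx=4.6,fy=4.6,interpolation=2)[:600])
E
```

```text
rail x -72.4 y -116.3 z 6.5 yaw 5.90 w 30.4 t 7.15 F(rail) -6.3 -1.6 2.9
```

View pics/s2.png

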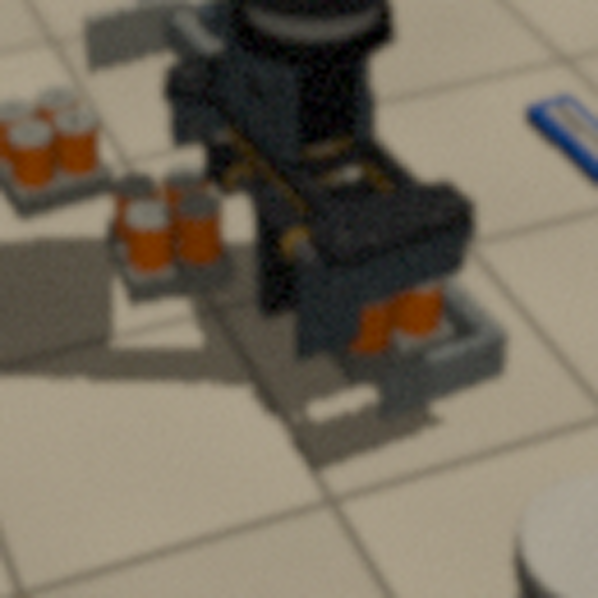

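Tray a has reached the rail: the force rises at x ≈ -72.4. I'll press slightly to square it, back off, and move on to b.

```bash
python3 -m pendant '{"translation":[[0.5,0,0],[0.5,0,0],[0.5,0,0],[0,0,0],[0,0,0],[0,0,0],[0,0,0],[0,0,0]],"roll":[0,0,0,0,0,0,0,0],"hand":[170,170,170,170,170,170,170,170]}' >/dev/null
python3 st.py
```

```text
rail x -72.3 y -116.4 z 6.5 yaw 5.92 w 30.3 t 7.87 F(rail) -8.4 -1.8 5.2
```

```bash
python3 -m pendant '{"translation":[[-10,0,0],[-28,0,0],[-28,0,0],[-28,0,0],[0,-28,0],[0,-28,0],[0,-28,0],[0,-28,0]],"roll":[0,0,0,0,0,0,0,0],"hand":[170,170,170,170,170,170,170,170]}' >/dev/null
python3 st.py
python3 - <<'E'
from meas import *
o=run(2)
t=np.radians(5.9);R=np.array([[np.cos(t),np.sin(t)],[-np.sin(t),np.cos(t)]]);O=np.array([619.6,-51.7])
for n,(p,c,u,v,col) in o.items():
    c=c.copy();c[:,:2]=(c[:,:2]-O)@R.T
    for k,(x,y) in dict(a=(-30,-116),b=(-99,-4),c=(-128,103)).items():
        m=(np.hypot(c[:,0]-x,c[:,1]-y)<50)&(c[:,2]>42)&(c[:,2]<58);print(n,k,m.sum(),cv2.minAreaRect(c[m][:,:2].astype(np.float32)))
E
```

```text
rail x -162.9 y -3.5 z 7.0 yaw 5.78 w 30.4 t 8.53 F(rail) 1.8 0.2 0.6
top a 224 ((-30.537490844726562, -114.70646667480469), (52.782955169677734, 52.95768737792969), 85.96939849853516)
top b 0 ((0.0, 0.0), (0.0, 0.0), 0.0)
top c 189 ((-128.81312561035156, 102.27867126464844), (51.00128936767578, 53.71852111816406), 86.39852905273438)
side a 319 ((-28.256275177001953, -114.45752716064453), (53.45667266845703, 54.32744598388672), 86.87039947509766)
side b 164 ((-98.50159454345703, -17.333782196044922), (77.45116424560547, 39.55282211303711), 25.892017364501953)
side c 7 ((-140.39276123046875, 98.375244140625), (8.656280517578125, 74.48165893554688), 85.52019500732422)meas.py:7: RuntimeWarning: All-NaN slice encountered
  p["z_map"]=np.nan_to_num(np.nanmedian(z,0)); p["frame"]=np.mean([q["frame"] for q in P],0).astype(np.uint8)
```

```bash
python3 -m pendant '{"translation":[[6,0,0],[6,0,0],[6,0,0],[6,0,0],[6,0,0],[6,0,0],[6,0,0],[6,0,0]],"roll":[0,0,0,0,0,0,0,0],"hand":[170,170,170,170,170,170,170,170]}' >/dev/null
python3 st.py
python3 -m pendant '{"translation":[[5,0,0],[5,0,0],[5,0,0],[5,0,0],[5,0,0],[5,0,0],[4,0,0],[3,0,0]],"roll":[0,0,0,0,0,0,0,0],"hand":[170,170,170,170,170,170,170,170]}' >/dev/null
python3 st.py
python3 -m pendant '{"translation":[[1.5,0,0],[1.5,0,0],[1,0,0],[0.5,0,0],[0.5,0,0],[0.5,0,0],[0,0,0],[0,0,0]],"roll":[0,0,0,0,0,0,0,0],"hand":[170,170,170,170,170,170,170,170]}' >/dev/null
python3 st.py
```

```text
rail x -115.6 y -4.3 z 6.4 yaw 5.89 w 30.4 t 9.40 F(rail) -0.7 0.5 -0.1
rail x -78.4 y -4.3 z 6.5 yaw 5.89 w 30.4 t 10.07 F(rail) -1.5 0.3 -0.9
rail x -73.6 y -4.3 z 6.5 yaw 5.89 w 30.4 t 10.73 F(rail) -1.3 -0.0 0.1
```

```bash
python3 -m pendant '{"translation":[[0.5,0,0],[0.5,0,0],[0.5,0,0],[0.5,0,0],[0.5,0,0],[0.5,0,0],[0,0,0],[0,0,0]],"roll":[0,0,0,0,0,0,0,0],"hand":[170,170,170,170,170,170,170,170]}' >/dev/null
python3 st.py
```

```text
rail x -73.5 y -4.3 z 6.5 yaw 5.93 w 30.0 t 11.40 F(rail) -8.6 -1.1 5.5
```

```bash
python3 -m pendant '{"translation":[[-10,0,0],[-36,0,0],[-36,0,0],[-36,0,0],[0,-27,0],[0,-27,0],[0,-27,0],[0,-26,0]],"roll":[0,0,0,0,0,0,0,0],"hand":[170,170,170,170,170,170,170,170]}' >/dev/null
python3 st.py
python3 -m pendant '{"translation":[[7,0,0],[7,0,0],[7,0,0],[7,0,0],[7,0,0],[7,0,0],[7,0,0],[7,0,0]],"roll":[0,0,0,0,0,0,0,0],"hand":[170,170,170,170,170,170,170,170]}' >/dev/null
python3 st.py
python3 -m pendant '{"translation":[[6,0,0],[6,0,0],[6,0,0],[6,0,0],[6,0,0],[6,0,0],[5,0,0],[4,0,0]],"roll":[0,0,0,0,0,0,0,0],"hand":[170,170,170,170,170,170,170,170]}' >/dev/null
python3 st.py
```

```text
rail x -187.7 y 103.7 z 7.0 yaw 5.80 w 30.4 t 12.07 F(rail) -0.7 0.3 -0.0
rail x -131.8 y 102.2 z 6.4 yaw 5.84 w 30.3 t 12.73 F(rail) -1.0 -0.0 1.4
rail x -86.7 y 102.7 z 6.5 yaw 5.89 w 30.2 t 13.40 F(rail) -1.5 -0.6 0.5
```

```bash
python3 -m pendant '{"translation":[[2,0,0],[2,0,0],[2,0,0],[2,0,0],[1,0,0],[1,0,0],[1,0,0],[0,0,0]],"roll":[0,0,0,0,0,0,0,0],"hand":[170,170,170,170,170,170,170,170]}' >/dev/null
python3 st.py
python3 -m pendant '{"translation":[[0.5,0,0],[0.5,0,0],[0.5,0,0],[0.5,0,0],[0,0,0],[0,0,0],[0,0,0],[0,0,0]],"roll":[0,0,0,0,0,0,0,0],"hand":[170,170,170,170,170,170,170,170]}' >/dev/null
python3 st.py
```

```text
rail x -76.3 y 102.7 z 6.5 yaw 5.89 w 30.8 t 14.07 F(rail) -1.8 0.5 -0.3
rail x -74.4 y 102.6 z 6.6 yaw 5.89 w 30.2 t 14.73 F(rail) -0.9 -0.2 -0.4
```

```bash
python3 -m pendant '{"translation":[[0.5,0,0],[0.5,0,0],[0.5,0,0],[0.5,0,0],[0.5,0,0],[0,0,0],[0,0,0],[0,0,0]],"roll":[0,0,0,0,0,0,0,0],"hand":[170,170,170,170,170,170,170,170]}' >/dev/null
python3 st.py
```

```text
rail x -71.9 y 102.7 z 6.6 yaw 5.89 w 30.4 t 15.40 F(rail) -0.9 0.7 -0.3
```

```bash
python3 -m pendant '{"translation":[[0.5,0,0],[0.5,0,0],[0.5,0,0],[0.5,0,0],[0,0,0],[0,0,0],[0,0,0],[0,0,0]],"roll":[0,0,0,0,0,0,0,0],"hand":[170,170,170,170,170,170,170,170]}' >/dev/null
python3 st.py
```

```text
rail x -71.8 y 102.8 z 6.4 yaw 5.89 w 30.2 t 16.07 F(rail) -5.9 0.0 3.9
```

```bash
python3 -m pendant '{"translation":[[0.5,0,0],[0.5,0,0],[0,0,0],[0,0,0],[-20,0,0],[-36,0,0],[-36,0,0],[-36,0,0]],"roll":[0,0,0,0,0,0,0,0],"hand":[170,170,170,170,170,170,170,170]}' >/dev/null
python3 st.py
python3 -m pendant '{"translation":[[-36,-36,-10],[-20,-36,-10],[0,-36,-10],[0,-36,-10],[0,-36,-10],[0,0,-10],[0,0,0],[0,0,0]],"roll":[0,0,0,0,0,0,0,0],"hand":[255,255,255,255,255,255,255,255]}' >/dev/null
python3 st.py
cat > m2.py <<'E'
from meas import *
import sys
o=run(5)
t=np.radians(5.9);R=np.array([[np.cos(t),np.sin(t)],[-np.sin(t),np.cos(t)]]);O=np.array([619.6,-51.7])
ys=[float(v) for v in sys.argv[1:4]]
for n,(p,c,u,v,col) in o.items():
    c=c.copy();c[:,:2]=(c[:,:2]-O)@R.T
    m=(c[:,2]>24)&(c[:,2]<34)&(abs(c[:,0]-6)<12)&(c[:,1]>-150)&(c[:,1]<ys[2]+45)
    l=cv2.fitLine(c[m][:,:2].astype(np.float32),cv2.DIST_HUBER,0,.01,.01).ravel();print(n,"rail slope deg %.2f mid x@y0 %.1f"%(np.degrees(l[0]/l[1]),l[2]-l[3]*l[0]/l[1]))
    m=(c[:,2]>20)&(c[:,2]<50)&(c[:,0]>-55)&(c[:,0]<-10)&(c[:,1]>ys[2]+35);q=c[m&(c[:,1]<230)];print("plate",len(q),np.median(q,0).round(1),np.percentile(q[:,1],[5,95]).round(1))
    for k,y in zip("abc",ys):
        m=(abs(c[:,0]+30)<42)&(abs(c[:,1]-y)<32)&(c[:,2]>40)&(c[:,2]<58);q=c[m]
        r=cv2.minAreaRect(q[:,:2].astype(np.float32));print(n,k,len(q),np.round(r[0],1),np.round(r[1],1),round(r[2],1),"mean",q.mean(0).round(1))
    save(p,f"m{int(env.state()['time_s']*10)}{n}.png")
E
python3 m2.py -116 -4 103; ls pics
```

```text
rail x -196.9 y 102.6 z 6.6 yaw 5.90 w 30.5 t 16.73 F(rail) 0.1 -0.4 0.6
rail x -244.8 y 275.5 z 64.7 yaw 5.95 w 0.6 t 17.40 F(rail) -0.9 -1.0 -1.2
top rail slope deg -0.03 mid x@y0 5.8
plate 45 [-34.1 205.9  41.8] [202.6 210. ]
top a 232 [ -30.8 -115.1] [51.9 53.4] 88.0 mean [ -31.2 -114.8   49. ]
top b 236 [-33.2  -1.4] [51.6 51.9] 85.1 mean [-33.1  -1.6  48.9]
top c 239 [-30.5 102.5] [52.8 52.2] 1.0 mean [-30.7 102.1  48.9]
side rail slope deg 0.24 mid x@y0 7.6
plate 113 [-34.5 205.7  33.9] [203.8 211. ]
side a 340 [ -28.6 -114.1] [53.6 53.6] 87.3 mean [ -30.7 -117.6   48.3]
side b 276 [-30.8  -0.4] [53.5 53.2] 84.9 mean [-32.1  -4.4  48.3]
side c 230 [-27.6 103.6] [54.  55.2] 0.6 mean [-29.5  99.   48.5]
m179side.png
m179top.png
s1.png
s2.png
s2full.png
side0.png
side0c.png
top0.png
top0c.png
```

Run:
```python
import cv2
a=cv2.imread("pics/m179top.png")[185:250,210:370];cv2.imwrite("pics/v3.png",cv2.resize(a,None,fx=5,fy=5,interpolation=2))
```

```text
(no output)
```

View pics/v3.png

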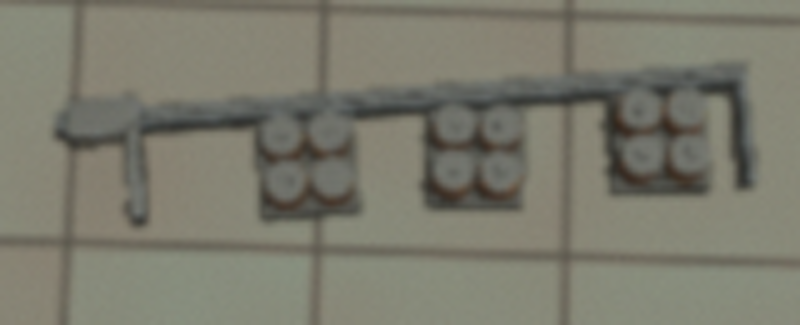

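Trays c (305,165) and a (660,140) look square. Tray b (475,155) is turned about 5°, with its -y side off the rail. I'll press b's -y front corner with closed fingers.

```bash
python3 -m pendant '{"translation":[[17,37,0],[17,37,0],[17,37,0],[17,37,0],[17,37,0],[17,37,0],[17,37,0],[17,37,0]],"roll":[0,0,0,0,0,0,0,0],"hand":[255,255,255,255,255,255,255,255]}' >/dev/null
python3 st.py
python3 -m pendant '{"translation":[[0,0,20],[0,0,20],[0,0,15],[0,0,3],[6,0,0],[6,0,0],[6,0,0],[6,0,0]],"roll":[0,0,0,0,0,0,0,0],"hand":[255,255,255,255,255,255,255,255]}' >/dev/null
python3 st.py
```

```text
rail x -109.2 y -23.3 z 64.3 yaw 5.84 w 0.3 t 18.57 F(rail) 1.3 0.7 0.3
rail x -83.7 y -21.1 z 7.6 yaw 5.91 w 0.6 t 19.23 F(rail) -0.0 -0.3 -0.3
```

```bash
python3 -m pendant '{"translation":[[3,0,0],[3,0,0],[2,0,0],[1,0,0],[1,0,0],[0.5,0,0],[0.5,0,0],[0,0,0]],"roll":[0,0,0,0,0,0,0,0],"hand":[255,255,255,255,255,255,255,255]}' >/dev/null
python3 st.py
python3 -m pendant '{"translation":[[0.5,0,0],[0.5,0,0],[0.5,0,0],[0.5,0,0],[0,0,0],[0,0,0],[0,0,0],[0,0,0]],"roll":[0,0,0,0,0,0,0,0],"hand":[255,255,255,255,255,255,255,255]}' >/dev/null
python3 st.py
```

```text
rail x -75.9 y -21.2 z 6.3 yaw 5.91 w 0.7 t 19.90 F(rail) -5.3 -1.8 2.7
rail x -72.3 y -20.9 z 6.4 yaw 5.89 w 0.7 t 20.57 F(rail) -0.8 -1.3 -0.7
```

```bash
python3 -m pendant '{"translation":[[0.5,0,0],[0.5,0,0],[0.5,0,0],[0,0,0],[0.5,0,0],[0.5,0,0],[0,0,0],[0,0,0]],"roll":[0,0,0,0,0,0,0,0],"hand":[255,255,255,255,255,255,255,255]}' >/dev/null
python3 st.py
```

```text
rail x -72.2 y -21.0 z 6.4 yaw 5.91 w 0.5 t 21.23 F(rail) -6.8 -2.8 4.2
```

```bash
python3 -m pendant '{"translation":[[-15,0,0],[-15,0,0],[0,28,0],[0,28,0],[0,28,0],[0,28,0],[8,0,0],[8,0,0]],"roll":[0,0,0,0,0,0,0,0],"hand":[255,255,255,255,255,255,255,255]}' >/dev/null
python3 st.py
python3 -m pendant '{"translation":[[4,0,0],[3,0,0],[2,0,0],[1,0,0],[1,0,0],[0.5,0,0],[0,0,0],[0,0,0]],"roll":[0,0,0,0,0,0,0,0],"hand":[255,255,255,255,255,255,255,255]}' >/dev/null
python3 st.py
```

```text
rail x -82.9 y -134.4 z 6.7 yaw 5.71 w 0.7 t 21.90 F(rail) 0.5 0.6 0.0
rail x -72.9 y -132.9 z 6.3 yaw 5.89 w 0.7 t 22.57 F(rail) -1.5 0.3 -0.4
```

```bash
python3 -m pendant '{"translation":[[0.5,0,0],[0.5,0,0],[0.5,0,0],[0.5,0,0],[0.5,0,0],[0,0,0],[0,0,0],[0,0,0]],"roll":[0,0,0,0,0,0,0,0],"hand":[255,255,255,255,255,255,255,255]}' >/dev/null
python3 st.py
```

```text
rail x -72.1 y -133.4 z 6.3 yaw 5.91 w 0.5 t 23.23 F(rail) -6.4 -2.5 3.4
```

```bash
python3 -m pendant '{"translation":[[-40,0,0],[0,-20,-35],[0,-32,-25],[0,-41,0],[0,-41,0],[0,-41,0],[0,-41,0],[0,-41,0]],"roll":[0,0,0,0,0,0,0,0],"hand":[255,255,255,255,255,255,255,255]}' >/dev/null
python3 st.py
python3 -m pendant '{"translation":[[0,-38,0],[0,-38,0],[0,-38,0],[20,0,0],[30,0,0],[25,0,0],[0,0,0],[0,0,0]],"roll":[0,0,0,0,0,0,0,0],"hand":[255,255,255,255,255,255,255,255]}' >/dev/null
python3 st.py
```

```text
rail x -109.4 y 126.3 z 66.9 yaw 5.84 w 0.3 t 23.90 F(rail) 1.2 0.4 -0.3
rail x -33.8 y 238.6 z 66.2 yaw 5.87 w 0.4 t 24.57 F(rail) -0.4 0.9 -1.5
```

```bash
python3 m2.py -116 -4 103
```

```text
return _methods._mean(a, axis=axis, dtype=dtype,
  ret = um.true_divide(
Traceback (most recent call last):
  File "m2.py", line 10, in <module>
    m=(c[:,2]>20)&(c[:,2]<50)&(c[:,0]>-55)&(c[:,0]<-10)&(c[:,1]>ys[2]+35);q=c[m&(c[:,1]<230)];print("plate",len(q),np.median(q,0).round(1),np.percentile(q[:,1],[5,95]).round(1))
                                                                                                                                           ~~~~~~~~~~~~~^^^^^^^^^^^^^^^
IndexError: index -1 is out of bounds for axis 0 with size 0
```

```bash
sed -i 's/;print("plate",len(q)/;len(q)>5 and print("plate",len(q)/; s/;r=cv2/;r=cv2/' m2.py; sed -i 's/^        r=cv2/        if len(q)<50: continue\n        r=cv2/; s/^    save.*//' m2.py
python3 m2.py -116 -4 103
```

```text
top rail slope deg 0.01 mid x@y0 6.0
top a 237 [ -29.3 -116. ] [53.1 53.7] 89.8 mean [ -30.5 -115.9   49.2]
top b 238 [-29.9  -3.3] [54.3 52.3] 1.1 mean [-30.1  -2.4  48.9]
top c 238 [-30.3 102.7] [51.9 52.3] 1.9 mean [-30.7 102.1  49.1]
side rail slope deg 0.25 mid x@y0 7.8
plate 108 [-34.4 205.2  33.5] [203.8 210. ]
side a 345 [ -27.3 -114.7] [53.5 53.5] 89.8 mean [ -29.4 -118.1   48.3]
side b 279 [-27.6  -1.2] [53.4 54.4] 1.0 mean [-29.4  -5.1  48.3]
side c 229 [-27.9 103.9] [55.6 54. ] 89.7 mean [-29.6  99.3  48.5]
```

```bash
python3 -m pendant '{"translation":[[0,0,20],[0,0,20],[0,0,12],[0,0,2],[0,3,0],[0,3,0],[0,3,0],[0,3,0]],"roll":[0,0,0,0,0,0,0,0],"hand":[255,255,255,255,255,255,255,255]}' >/dev/null
python3 st.py
```

```text
rail x -34.3 y 225.7 z 13.4 yaw 5.88 w 0.3 t 26.23 F(rail) -0.1 -0.5 -0.2
```

All three trays are flush and square. Next I'll slide the stop.

```bash
python3 -m pendant '{"translation":[[0,3,0],[0,4,0],[0,5,0],[0,5,0],[0,5,0],[0,5,0],[0,5,0],[0,5,0]],"roll":[0,0,0,0,0,0,0,0],"hand":[255,255,255,255,255,255,255,255]}' >/dev/null
python3 st.py
python3 -m pendant '{"translation":[[0,5,0],[0,5,0],[0,5,0],[0,5,0],[0,5,0],[0,5,0],[0,5,0],[0,5,0]],"roll":[0,0,0,0,0,0,0,0],"hand":[255,255,255,255,255,255,255,255]}' >/dev/null
python3 st.py
python3 m2.py -116 -4 92 | grep -v rail
```

```text
rail x -34.8 y 188.5 z 12.5 yaw 5.88 w 0.6 t 26.90 F(rail) 0.7 1.1 1.7
rail x -35.0 y 148.6 z 12.4 yaw 5.88 w 0.5 t 27.57 F(rail) 1.3 2.2 0.6
top a 239 [ -29.5 -115.9] [53.5 53.3] 88.5 mean [ -30.3 -115.9   48.8]
top b 237 [-29.2  -3.3] [53.4 52.2] 0.7 mean [-30.   -2.7  48.9]
plate 67 [-48.9 140.1  42.3] [131.2 156. ]
side a 348 [ -27.4 -114.3] [54.1 54.8] 1.3 mean [ -29.6 -118.1   48.2]
side b 275 [-27.5  -1.9] [53.6 54. ] 0.9 mean [-29.3  -5.   48.5]
side c 214 [-28.3  98.2] [53.4 49.1] 1.3 mean [-30.2  95.2  48.5]
```

```bash
python3 -m pendant '{"translation":[[0,5,0],[0,5,0],[0,5,0],[0,5,0],[0,5,0],[0,5,0],[0,5,0],[0,5,0]],"roll":[0,0,0,0,0,0,0,0],"hand":[255,255,255,255,255,255,255,255]}' >/dev/null
python3 st.py
python3 m2.py -116 -4 60 | grep -v rail
python3 -m pendant '{"translation":[[0,4,0],[0,4,0],[0,4,0],[0,4,0],[0,4,0],[0,4,0],[0,4,0],[0,4,0]],"roll":[0,0,0,0,0,0,0,0],"hand":[255,255,255,255,255,255,255,255]}' >/dev/null
python3 st.py
python3 m2.py -116 -31 29 | grep -v rail
```

```text
rail x -35.2 y 108.4 z 12.3 yaw 5.88 w 0.3 t 28.73 F(rail) -0.3 2.5 -1.1
top a 234 [ -29.7 -116. ] [52.9 53.1] 88.4 mean [ -30.2 -115.8   49. ]
top b 182 [-29.8  -7.7] [43.1 53.2] 89.8 mean [-30.4  -8.4  49.2]
plate 45 [-41.9 101.   43.8] [ 97.4 119.1]
side a 346 [ -27.4 -114.7] [54.  53.6] 89.6 mean [ -29.5 -118.1   48.3]
side b 279 [-27.9  -0.9] [53.  55.5] 0.7 mean [-29.4  -5.1  48.3]
side c 243 [-27.9  62.9] [57.2 53.8] 89.4 mean [-30.4  57.3  48.6]
rail x -35.1 y 76.6 z 12.4 yaw 5.88 w 0.7 t 29.90 F(rail) -0.3 3.3 0.9
top a 238 [ -29.7 -115.9] [53.3 53.5] 89.2 mean [ -30.2 -116.    48.5]
top b 154 [-30.  -38.5] [38.  51.8] 89.4 mean [-30.2 -40.8  48.8]
plate 51 [-42.1  68.7  44. ] [65.2 84. ]
side a 348 [ -27.6 -115. ] [54.1 53.7] 88.1 mean [ -29.5 -118.2   48.2]
side b 294 [-27.6 -30.5] [53.9 53.6] 89.0 mean [-29.3 -34.7  48.3]
side c 255 [-28.1  31.7] [54.  58.4] 0.7 mean [-30.3  26.5  48.5]
```

```bash
python3 -m pendant '{"translation":[[0,4,0],[0,4,0],[0,4,0],[0,4,0],[0,4,0],[0,4,0],[0,4,0],[0,4,0]],"roll":[0,0,0,0,0,0,0,0],"hand":[255,255,255,255,255,255,255,255]}' >/dev/null
python3 st.py
python3 -m pendant '{"translation":[[0,1,0],[0,1,0],[0,1,0],[0,0.5,0],[0,0.5,0],[0,0.5,0],[0,0,0],[0,0,0]],"roll":[0,0,0,0,0,0,0,0],"hand":[255,255,255,255,255,255,255,255]}' >/dev/null
python3 st.py
```

```text
rail x -35.1 y 44.8 z 12.4 yaw 5.87 w 0.7 t 31.07 F(rail) 0.5 6.0 0.9
rail x -35.1 y 40.5 z 12.4 yaw 5.90 w 0.3 t 31.73 F(rail) -0.7 4.5 -0.6
```

```bash
python3 -m pendant '{"translation":[[0,0.5,0],[0,0.5,0],[0,0.5,0],[0,0.5,0],[0,0.5,0],[0,0,0],[0,0,0],[0,0,0]],"roll":[0,0,0,0,0,0,0,0],"hand":[255,255,255,255,255,255,255,255]}' >/dev/null
python3 st.py
python3 -m pendant '{"translation":[[0,0.5,0],[0,0.5,0],[0,0.5,0],[0,0,0],[0,0,0],[0,0,0],[0,0,0],[0,0,0]],"roll":[0,0,0,0,0,0,0,0],"hand":[255,255,255,255,255,255,255,255]}' >/dev/null
python3 st.py
```

```text
rail x -35.2 y 37.8 z 12.4 yaw 5.89 w 0.1 t 32.40 F(rail) -0.1 4.1 -1.0
rail x -35.1 y 36.4 z 12.4 yaw 5.89 w 0.0 t 33.07 F(rail) -0.4 3.3 -1.3
```

```bash
python3 -m pendant '{"translation":[[0,0.5,0],[0,0.5,0],[0,0.5,0],[0,0,0],[0,0,0],[0,0,0],[0,0,0],[0,0,0]],"roll":[0,0,0,0,0,0,0,0],"hand":[255,255,255,255,255,255,255,255]}' >/dev/null
python3 st.py
```

```text
rail x -35.1 y 34.9 z 12.4 yaw 5.89 w 0.1 t 33.73 F(rail) 0.8 3.3 -0.6
```

```bash
python3 -m pendant '{"translation":[[0,0.5,0],[0,0.5,0],[0,0,0],[0,0,0],[0,0,0],[0,0,0],[0,0,0],[0,0,0]],"roll":[0,0,0,0,0,0,0,0],"hand":[255,255,255,255,255,255,255,255]}' >/dev/null
python3 st.py
```

```text
rail x -35.1 y 34.0 z 12.4 yaw 5.90 w 0.6 t 34.40 F(rail) -0.5 4.8 -0.5
```

```bash
python3 -m pendant '{"translation":[[0,0.5,0],[0,0.5,0],[0,0.5,0],[0,0,0],[0,0,0],[0,0,0],[0,0,0],[0,0,0]],"roll":[0,0,0,0,0,0,0,0],"hand":[255,255,255,255,255,255,255,255]}' >/dev/null
python3 st.py; python3 m2.py -135 -75 -15 | grep -v rail
```

```text
rail x -35.1 y 32.4 z 12.4 yaw 5.89 w 0.4 t 35.07 F(rail) -0.9 4.2 -1.4
top a 243 [ -29.8 -134.9] [53.  52.9] 0.1 mean [ -30.4 -134.7   48.7]
top b 139 [-30.1 -83.8] [33.3 52.2] 85.8 mean [-30.  -86.3  48.9]
plate 57 [-43.9  24.3  44.1] [20.7 37.9]
side a 359 [ -27.6 -134.4] [53.5 53.9] 89.6 mean [ -29.7 -137.5   48.3]
side b 315 [-27.4 -74. ] [53.7 53.4] 0.4 mean [-29.5 -77.5  48.5]
side c 274 [-27.9 -12. ] [57.4 53.7] 89.9 mean [-30.4 -17.5  48.6]
```

```bash
python3 -m pendant '{"translation":[[0,0.5,0],[0,0.5,0],[0,0,0],[0,0,0],[0,0,0],[0,0,0],[0,0,0],[0,0,0]],"roll":[0,0,0,0,0,0,0,0],"hand":[255,255,255,255,255,255,255,255]}' >/dev/null
python3 st.py
```

```text
rail x -35.1 y 32.3 z 12.4 yaw 5.86 w 0.5 t 36.23 F(rail) -0.4 6.0 -0.7
```

```bash
python3 -m pendant '{"translation":[[0,0.5,0],[0,0.5,0],[0,0,0],[0,0,0],[0,0,0],[0,0,0],[0,0,0],[0,0,0]],"roll":[0,0,0,0,0,0,0,0],"hand":[255,255,255,255,255,255,255,255]}' >/dev/null
python3 st.py
```

```text
rail x -35.1 y 32.3 z 12.4 yaw 5.83 w 0.3 t 36.90 F(rail) 0.7 10.1 -1.0
```

The row is closed: position stalled at 32.3 with the force rising to 10 N. I'll retreat and check.

```bash
python3 -m pendant '{"translation":[[0,-5,0],[0,-15,0],[0,-15,0],[0,0,-30],[0,0,-30],[-30,-25,0],[-38,0,0],[-38,0,0]],"roll":[0,0,0,0,0,0,0,0],"hand":[255,255,255,255,255,255,255,255]}' >/dev/null
python3 st.py
python3 -m pendant '{"translation":[[-30,-25,0],[-30,-25,0],[-30,-25,0],[-30,-25,0],[-30,-25,0],[0,-25,0],[0,-25,0],[0,0,0]],"roll":[0,0,0,0,0,0,0,0],"hand":[255,255,255,255,255,255,255,255]}' >/dev/null
python3 st.py
python3 m2.py -135 -75 -15
python3 - <<'E'
from h import *
a=env.grab_frame("top")["frame"][185:255,220:370,::-1];b=env.grab_frame("side")["frame"][190:300,230:380,::-1]
cv2.imwrite("pics/v4.png",np.vstack([cv2.resize(a,(600,280),interpolation=2),cv2.resize(b,(600,440),interpolation=2)[:320]]))
E
```

```text
rail x -140.9 y 90.2 z 73.1 yaw 6.02 w 0.3 t 37.57 F(rail) -0.1 -0.3 0.7
rail x -289.4 y 268.3 z 73.4 yaw 6.16 w 0.2 t 38.23 F(rail) 0.3 -0.4 0.6
top rail slope deg 0.09 mid x@y0 6.4
plate 16 [-31.3  22.   38.9] [20.3 22.4]
top a 241 [ -29.8 -134.4] [53.  52.2] 0.1 mean [ -30.3 -134.7   48.6]
top b 235 [-30.4 -75.1] [52.4 53.4] 85.5 mean [-30.  -75.2  48.9]
top c 254 [-30.3 -12.1] [53.  59.2] 1.4 mean [-30.7 -13.3  48.6]
side rail slope deg 1.63 mid x@y0 13.1
plate 16 [-45.   21.9  42.3] [20.6 23.7]
side a 357 [ -27.5 -134.3] [53.6 54. ] 89.6 mean [ -29.6 -137.3   48.3]
side b 314 [-26.9 -74.1] [54.  53.4] 0.3 mean [-29.4 -77.3  48.4]
side c 276 [-28.  -13.3] [56.  54.6] 88.4 mean [-30.2 -17.5  48.5]
```

View pics/v4.png

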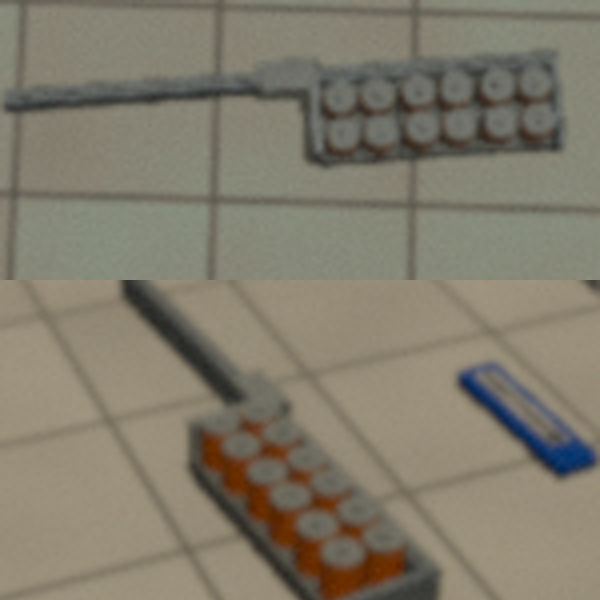

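The picture shows the three trays packed between the stop (315,110) and the end wall (558,100), in one straight line along the rail. Their x positions match the earlier flush readings, so I'm handing in.

```bash
python3 -c "
from workcell import env
print(env.job_done())"
```

```text
the job is handed in; nothing more can be done
None
```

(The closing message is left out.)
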